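# Arm the dosing carousel: guarded toggle

## Task

Switch on the dosing carousel at its guarded switch box: with a fingertip, lift the hinged metal guard by its lip on the robot's right and tip it right over to the left until it stays open by itself, push the toggle beneath it all the way over, away from the robot, then tip the guard back again so that it drops fully shut over the switched toggle. Nothing has to be gripped or picked up: work gently, and leave the bare toggle on the other box and everything else on the bench as they are.

Things in the scene. Friction and masses are not known exactly. Their poses are not given: they have to be found in the camera images.
- drive_box: White enclosure fixed level on the bench, 80 deep (x) x 100 wide (y) x 65 mm high. Origin: centre of its underside; x points from its front to its back, y to its left, z up. It stands turned 73 to 107 degrees: front to the robot's right (-y), its left side (+y of the box) towards the robot. This one has the guard, hinged near its back edge. Toggle pivot at (-4, 0, 67) mm.
- guard_hinge (a point): Middle of the guard's hinge pin, fixed at (28, 0, 73) mm in the box's frame, pin along the box's y. The guard is a bent aluminium hood, open below, 40 g, 54 mm wide; shut, its top is 100 mm above the bench and runs from the hinge 58 mm forward to its front wall.
- guard_lip (a point): Point on the lower face of the guard's lip, mid-width, 7 mm in from its free edge; moves with the guard. Shut: (-44, 0, 83) mm in the box's frame (72 in front of the hinge, 10 above it). The lip is a level tab 44 wide, 3 thick, out 21 mm from the front wall; its free edge is 11 mm beyond the box's front face, nothing under it.
- guard (a joint): Guard angle, rad: 0 shut, grows as the lip swings up and back; stop at 1.75 (10 degrees past upright). No spring: below about 1.1 it falls shut, above about 1.3 it falls back to the stop and stays; about 0.2 N at the lip. At the stop its top plate stands upright 26 to 37 mm behind the hinge, outer face to the back; the lip's edge is highest, 76 mm above the hinge.
- toggle_tip (a point): Centre of the 10 mm ball at the end of the guarded steel toggle, 26 mm from its pivot, so about 23 mm above the pivot at either end; hidden by the guard while that is shut.
- toggle (a joint): Guarded toggle's angle, rad: 0 off, leaning 0.45 rad to the box's +y side, towards the robot; 0.9 on, leaning 0.45 rad to its -y side, away from the robot. Starts at 0 to 0.1. It stays where it is left; takes about 1 N at the ball.
- stirrer_box: White enclosure fixed level on the bench, 80 deep (x) x 100 wide (y) x 65 mm high. Origin: centre of its underside; x points from its front to its back, y to its left, z up. It stands turned 73 to 107 degrees: front to the robot's right (-y), its left side (+y of the box) towards the robot. The stirrer's box: the same enclosure and steel toggle but with no guard.
- stirrer_toggle_tip (a point): Centre of the 10 mm ball of the stirrer box's bare toggle, about 90 mm above the bench. To be left alone.
- tip_rack_a: Loose pipette-tip rack, black base and yellow top, 122 x 82 x 50, clear tips to 62 high. Origin under its centre.
- tip_rack_b: A second loose rack, same as tip_rack_a.
- amber_bottle: Loose amber glass bottle, 44 diameter, 85 high, white cap. Origin under its centre.
- vial_a: Loose glass vial with a white cap, 22 diameter, 45 high, standing between the boxes. Origin under its centre.
- vial_b: A second loose vial, same as vial_a.
- dosing_head: Loose white plastic dosing head, 34 diameter stepping to 18, 62 high. Origin under its centre.
- spatula: Loose spatula, 170 long, lying between the robot and the boxes.

How it is judged:
By the outcome, as a careful person would: the job done as asked, in the order asked, and still so for the second after the job is handed in, with the robot touching nothing.
It also fails if it takes over 56 s, if anything falls off the work surface, if the arm or the gripper's body presses on something with over 40 N, if the wrist force passes 120 N, or if a joint passes its speed limit or range.

## Robot

A 6-joint arm with a two-finger parallel gripper is mounted at the origin on the work surface. World frame = base frame: x ahead of the robot, y to its left, z up, the work surface at z = 0. Lengths are in mm, angles in rad, forces in N, time in s.
With the tool pointing down it reaches from about 400 to 825 mm from the base axis. Payload 7 kg.
Tool frame: the origin (TCP) lies between the finger pads; the fingertips stand 8 mm ahead of it and the grasp point (between the pads) lies 11 mm behind it; z points along the fingers, y is the line along which they close (so a half turn about z gives the same grasp; the last joint's range is limited). The gripper opens to 88 mm and grips with 3 to 60 N. Pads are 19 mm wide; open, the fingers measure 130 mm over their backs; the gripper's body (78 mm by 193 mm) begins 47 mm behind the grasp point.
Start: joints at [1.548, 0.359, 0.012, 0, -1.224, -0.288], TCP at [206.437, 642.634, 234.561] pointing down, gripper open.
Joint ranges: [-3.07, 3.07], [-1.43, 2.12], [-1.02, 1.25], [-3.03, 1.67], [-3.05, -0], [-3.03, 3.03]. Speed limits (rad/s): [2.39, 2.39, 3.01, 3.14, 3.14, 3.14].

## Interface

Orientations are given as [roll, pitch, yaw] about the fixed x, y, z axes, in that order (R = Rz(yaw) Ry(pitch) Rx(roll)).
In Python, from bench import sense, capture, job_done, regions_of, landmark_of gives the robot as it stands.
- The arm moves only by the shell command python3 -m pendant 'ROWS'. ROWS is JSON, a list of rows, each a list of 3 entries, a list of its own where there are three numbers: the shift along the tool's x, y, z in cm, then the turn, a rotation vector about the tool's x, y, z in rad, then the closure in counts, from 0 (fully open) to 255 (shut). In form: [[[x, y, z], [rx, ry, rz], gripper], ...]. A call has 1 to 12 rows; each row shifts and turns the commanded pose from where the row before left it, along the tool's axes as they then stand; what a row does not reach is not made up. A row lasts 1/8 s, in which the tool goes at most 62.5 mm and 10.7 degrees, less where a joint would pass 70% of its speed; a pose out of reach is approached as far as the arm can. A call is refused whole if a number of a shift passes 6.25 or a number of a turn 0.188, either way. A call with a gripper value outside its range is refused whole. The fingers move at their own pace and stop on an object; the grip force is fixed at half the most. Time passes only in rows, so rows that do not move let the fingers close. It gives the time, the measured TCP pose, the force, the opening and the grip force at its end, in the units of the state.
- sense(): the state, without advancing time (a new reading comes with each control period).
- capture(name): name is "scene" or "side" or "wrist"; returns a dict with "image" (480x640x3 uint8, red, green, blue), "range_z" (480x640 float32, mm along the optical axis (not along the pixel's ray), 0 where there is no reading), "vertical_fov" (degrees; the focal length in pixels is half the picture's height over the tangent of half this angle, whatever the lens; pixels are square), "cx", "cy" (the principal point, pixels), "position" and "rotation" of the camera in the world. Camera axes: x right, y up, looking along -z (the intrinsics and any distortion apply to the point x, -y, -z); pixel columns grow to the right and rows downward; lengths in mm; the calibration is good to about 2 mm. A picture is of the moment at which its call begins.
- job_done(): hands the job in; it is judged then, once.
Trained networks look in a picture, given as the dict that the camera call returned (one of the last four; its "shot" number tells which), for a name from the list of things; names that differ only in an ending like _2 or _b are one class to them, and where a whole thing is asked for, a point or a joint stands for the part that bears it (a point fixed in the world has none). Each returns a list of dicts, best first, with "confidence" (0 to 1); they miss things now and then, are a little off and sometimes report something else, mostly with a low value. They report only what shows in the picture. A call takes as long as a camera call.
- regions_of(name, picture): "region" (480x640 bool, what is visible of it) and "pixel" ([column, row] in pixels, amid what is visible of it).
- landmark_of(name, picture): "pixel" ([column, row] in pixels: a listed point, or the origin of a listed thing).
The state is a dict: "time": time; "q": joint angles; "dq": joint speeds; "tau": joint torques, N m; "ee_pos": TCP position; "orientation": TCP orientation; "ft_force": force on the tool from outside, world axes, zero at the start; "wrist_torque": the same for the moment, N m; "gripper_width": finger opening in mm; "finger_force": force on a finger pad.
Only numpy, scipy, OpenCV 4.12 (cv2) and the standard library are available. Lean on these libraries where they do the work, as an engineer would, in place of code of your own. Each camera call takes 0.05 s, during which the arm holds its last target. There are 200 camera calls.

## Working session

There is one attempt and no reset: what is moved stays moved. The work goes in short steps, Python scripts to look and compute and a shell command to move; the robot and the scene stay as the last step left them, time stands still between calls to the robot, and variables do not carry over. Pictures are saved under pics/ and viewed, at most 10 in all, crops included, and the job is handed in when it is done.

```bash
mkdir -p pics; ls; cat > h.py <<'E'
import numpy as np, cv2
from bench import sense, capture, job_done, regions_of, landmark_of
def world(p,c,r,z=None):
    f=240/np.tan(np.radians(p["vertical_fov"])/2)
    d=np.array([(c-p["cx"])/f,-(r-p["cy"])/f,-1.0])
    R=np.array(p["rotation"]);o=np.array(p["position"])
    if z is None:
        k=p["range_z"][int(round(r)),int(round(c))]
        return o+R@(d*k)
    w=R@d
    return o+w*(z-o[2])/w[2]
E
python3 - <<'E'
from h import *
s=sense();print({k:np.round(v,3) for k,v in s.items()})
for n in("scene","side","wrist"):
    p=capture(n);print(n,[k for k in p if k not in("image","range_z")],np.round(p["position"]),p["vertical_fov"],p["cx"],p["cy"],np.round(p["rotation"],2).tolist(),p.get("distortion"))
    cv2.imwrite(f"pics/{n}0.png",p["image"][:,:,::-1])
    for t,z in(("drive_box",0),("guard_hinge",73),("guard_lip",83),("stirrer_box",0),("stirrer_toggle_tip",90),("amber_bottle",0),("vial_a",0),("dosing_head",0),("spatula",0),("tip_rack_a",0)):
        for d in landmark_of(t,p)[:2]:
            print(t,np.round(d["pixel"]),round(d["confidence"],2),np.round(world(p,*d["pixel"],z)))
E
```

```text
pics
{'time': np.float64(0.0), 'q': array([ 1.548,  0.359,  0.011, -0.   , -1.224, -0.288]), 'dq': array([ 0.   ,  0.   , -0.   ,  0.001, -0.001, -0.001]), 'tau': array([-0.0000e+00, -5.8272e+01,  2.9305e+01,  6.9970e+00,  7.0000e-03,
       -0.0000e+00]), 'ee_pos': array([206.306, 642.19 , 233.618]), 'orientation': array([ 3.14 , -0.   , -0.311]), 'ft_force': array([ 0.337, -0.666,  0.057]), 'wrist_torque': array([ 0.062, -0.046, -0.011]), 'finger_force': np.float64(0.0), 'gripper_width': np.float64(87.661)}
scene ['vertical_fov', 'cx', 'cy', 'position', 'rotation', 'shot'] [1125. -339.  675.] 56.10766973473709 314.63340355370826 240.3620268553787 [0.84, 0.02, 0.99] NoneTraceback (most recent call last):
  File "<stdin>", line 8, in <module>
  File "h.py", line 11, in world
    return o+w*(z-o[2])/w[2]
                        ~^^^
IndexError: invalid index to scalar variable.
```

```bash
sed -i 's/R=np.array(p\["rotation"\])/R=Rotation.from_euler("xyz",p["rotation"]).as_matrix()/; 1a from scipy.spatial.transform import Rotation' h.py
python3 - <<'E'
from h import *
for n in("scene","side","wrist"):
    p=capture(n);print(n,np.round(p["position"]),np.round(p["vertical_fov"],1),np.round(p["rotation"],2).tolist())
    cv2.imwrite(f"pics/{n}0.png",p["image"][:,:,::-1])
    for t,z in(("drive_box",0),("guard_hinge",73),("guard_lip",83),("stirrer_box",0),("stirrer_toggle_tip",90),("amber_bottle",0),("vial_a",0),("dosing_head",0),("spatula",0),("tip_rack_a",0)):
        for d in landmark_of(t,p)[:2]:
            print(t,np.round(d["pixel"]),round(d["confidence"],2),np.round(world(p,*d["pixel"],z)))
E
```

```text
scene [1125. -339.  675.] 56.1 [0.84, 0.02, 0.99]
drive_box [228. 305.] 0.82 [ 549. -174.    0.]
guard_lip [199. 286.] 0.88 [ 549. -217.   83.]
stirrer_box [357. 238.] 0.64 [534. 153.   0.]
stirrer_toggle_tip [353. 209.] 0.46 [533. 139.  90.]
amber_bottle [348. 344.] 0.76 [753. -36.   0.]
vial_a [292. 257.] 0.76 [504.  -1.   0.]
vial_a [311. 286.] 0.76 [598. -13.   0.]
dosing_head [353. 238.] 0.43 [530. 146.   0.]
spatula [254. 234.] 0.81 [387. -33.   0.]
spatula [241. 271.] 0.24 [ 478. -111.    0.]
tip_rack_a [104. 350.] 0.74 [ 520. -403.    0.]
tip_rack_a [229. 304.] 0.64 [ 547. -171.    0.]
side [ 437. -824.  731.] 47.1 [0.91, -0.01, -0.13]
drive_box [322. 344.] 0.72 [ 547. -175.    0.]
guard_hinge [319. 300.] 0.94 [ 545. -139.   73.]
guard_lip [324. 327.] 0.87 [ 542. -213.   83.]
stirrer_box [296. 231.] 0.95 [537. 161.   0.]
stirrer_toggle_tip [290. 203.] 0.48 [521. 139.  90.]
stirrer_toggle_tip [334. 278.] 0.46 [ 576. -104.   90.]
amber_bottle [417. 281.] 0.88 [759. -31.   0.]
vial_a [288. 283.] 0.63 [502. -10.   0.]
vial_a [332. 278.] 0.51 [592.  -5.   0.]
dosing_head [381. 208.] 0.52 [745. 231.   0.]
spatula [231. 294.] 0.93 [390. -29.   0.]
tip_rack_a [288. 179.] 0.88 [540. 386.   0.]
tip_rack_a [322. 460.] 0.86 [ 516. -394.    0.]
wrist [282. 619. 385.] 62.2 [-0.29, 0.0, -1.88]
```

View pics/scene0.png

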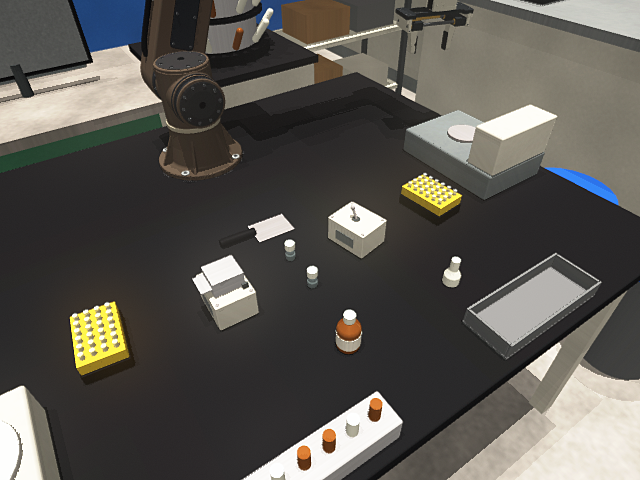

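View pics/side0.png

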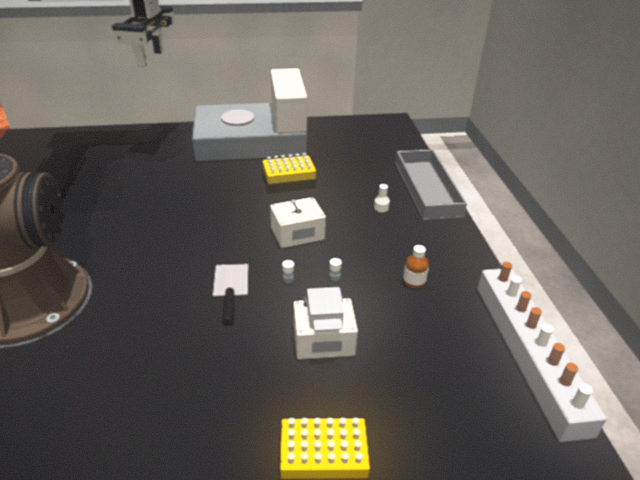

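The scene picture shows the drive box with its guard at about (228,292). The side picture shows it at (324,325), lip towards the camera, with the bare stirrer box at (298,222), the rack at (323,447) and the vials at (288,270) and (335,268). Next I fit the box pose from depth.

```bash
cat > fit.py <<'E'
from h import *
def cloud(p):
    f=240/np.tan(np.radians(p["vertical_fov"])/2)
    r,c=np.mgrid[0:480,0:640];k=p["range_z"]
    d=np.stack([(c-p["cx"])/f*k,-(r-p["cy"])/f*k,-k],-1)
    return d@Rotation.from_euler("xyz",p["rotation"]).as_matrix().T+np.array(p["position"])
E
python3 - <<'E'
from fit import *
for n in("side","scene"):
    p=capture(n);W=cloud(p)
    m=(p["range_z"]>0)&(abs(W[...,0]-548)<90)&(abs(W[...,1]+174)<90)
    Q=W[m]
    print(n,"hist z",np.histogram(Q[:,2],bins=range(-10,125,5)))
    for lo,hi,nm in((60,70,"boxtop"),(96,104,"guardtop"),(78,90,"lipish")):
        S=Q[(Q[:,2]>lo)&(Q[:,2]<hi)]
        print(nm,len(S),"z",np.median(S[:,2]),np.percentile(S[:,:2],[1,50,99],axis=0).round().tolist(),cv2.minAreaRect(S[:,:2].astype(np.float32)))
    for t in("guard_hinge","guard_lip","drive_box"):
        for d in landmark_of(t,p)[:1]: print(t,d["pixel"],d["confidence"])
E
```

```text
side hist z (array([   0, 1127, 3845,   99,  111,  123,  107,  128,  120,  126,  126,
        141,  125,  136,  328,  722,   30,   42,   48,  325,   85,  228,
        689,    0,    0,    0]), array([-10,  -5,   0,   5,  10,  15,  20,  25,  30,  35,  40,  45,  50,
        55,  60,  65,  70,  75,  80,  85,  90,  95, 100, 105, 110, 115,
       120]))
boxtop 1050 z 65.80543233754076 [[500.0, -212.0], [531.0, -187.0], [599.0, -133.0]] ((549.5427856445312, -171.14144897460938), (81.84600067138672, 100.21021270751953), 87.69114685058594)
guardtop 899 z 100.9974560187552 [[523.0, -201.0], [549.0, -174.0], [576.0, -140.0]] ((549.56640625, -169.97152709960938), (63.695858001708984, 54.44493865966797), 87.93748474121094)
lipish 395 z 86.80113626335799 [[519.0, -222.0], [546.0, -208.0], [582.0, -138.0]] ((549.23974609375, -179.86160278320312), (86.29845428466797, 66.17581939697266), 88.4180679321289)
guard_hinge [318.5, 300.5] 0.85
guard_lip [326.6, 330.1] 0.91
drive_box [322.7, 340.9] 0.61
scene hist z (array([   0, 1955, 2132,   79,   79,   88,   89,   88,   87,   92,  101,
         97,   90, 
[... 158 characters left out ...]

        55,  60,  65,  70,  75,  80,  85,  90,  95, 100, 105, 110, 115,
       120]))
boxtop 650 z 64.88757305218786 [[505.0, -213.0], [588.0, -179.0], [603.0, -134.0]] ((552.1260375976562, -172.2211151123047), (79.99755096435547, 101.4954605102539), 87.63777160644531)
guardtop 771 z 100.05602513285669 [[524.0, -202.0], [555.0, -173.0], [579.0, -143.0]] ((551.96142578125, -172.27716064453125), (60.616615295410156, 57.03711700439453), 88.3667221069336)
lipish 399 z 85.61756187554306 [[529.0, -223.0], [568.0, -205.0], [584.0, -145.0]] ((553.477783203125, -181.1692657470703), (88.10899353027344, 54.638797760009766), 82.53267669677734)
guard_lip [202.5, 284.7] 0.63
drive_box [230.8, 306.4] 0.81
```

```bash
python3 -m pendant '[[[0,0,0],[0,0,0.18],255],[[0,0,0],[0,0,0.18],255],[[0,0,0],[0,0,0.18],255],[[0,0,0],[0,0,0.18],255],[[0,0,0],[0,0,0.18],255],[[0,0,0],[0,0,0.18],255],[[0,0,0],[0,0,0.18],255],[[4,-3.5,0],[0,0,0],255],[[4,-3.5,0],[0,0,0],255],[[4,-3.5,0],[0,0,0],255],[[4,-3.5,0],[0,0,0],255],[[4,-3.5,0],[0,0,0],255]]'
```

```text
time: 3.65
ee_pos: [382.4, 441.3, 234.8]
orientation: [-3.141, 0.001, -1.571]
ft_force: [0.5, 0.2, -0.0]
gripper_width: 0.6
finger_force: 0.0
```

```bash
python3 -m pendant '[[[4.5,-3.4,0],[0,0,0],255],[[4.5,-3.4,0],[0,0,0],255],[[4.5,-3.4,0],[0,0,0],255],[[4.5,-3.4,0],[0,0,0],255],[[4.5,-3.4,0],[0,0,0],255],[[6,0,0],[0,0,0],255],[[6,0,0],[0,0,0],255],[[6,0,0],[0,0,0],255],[[6,0,0],[0,0,0],255],[[6,0,0],[0,0,0],255],[[6,0,0],[0,0,0],255],[[6,0,0],[0,0,0],255]]'
```

```text
time: 5.15
ee_pos: [551.3, -204.3, 234.9]
orientation: [-3.141, -0.0, -1.571]
ft_force: [1.0, -0.3, 0.1]
gripper_width: 0.3
finger_force: 0.0
```

```bash
python3 -m pendant '[[[6,0,0],[0,0,0],255],[[5,0,0],[0,0,0],255],[[0,0,0],[0,-0.157,0],255],[[0,0,0],[0,-0.157,0],255],[[0,0,0],[0,-0.157,0],255],[[0,0,0],[0,-0.157,0],255],[[0,0,0],[0,-0.157,0],255]]'; python3 - <<'E'
from h import *
s=sense();print(np.round(s["q"],2),np.round(s["ee_pos"],1))
p=capture("wrist");cv2.imwrite("pics/w1.png",p["image"][:,:,::-1])
p=capture("side");cv2.imwrite("pics/s1.png",p["image"][100:480,160:560,::-1])
E
```

```text
time: 6.02
ee_pos: [551.7, -313.0, 235.2]
orientation: [-3.139, 0.789, -1.569]
ft_force: [-0.4, -0.5, -0.8]
gripper_width: 0.7
finger_force: 0.0
[-0.61  0.61  0.44 -0.65 -1.85  0.58] [ 551.7 -313.   235.2]
```

View pics/w1.png

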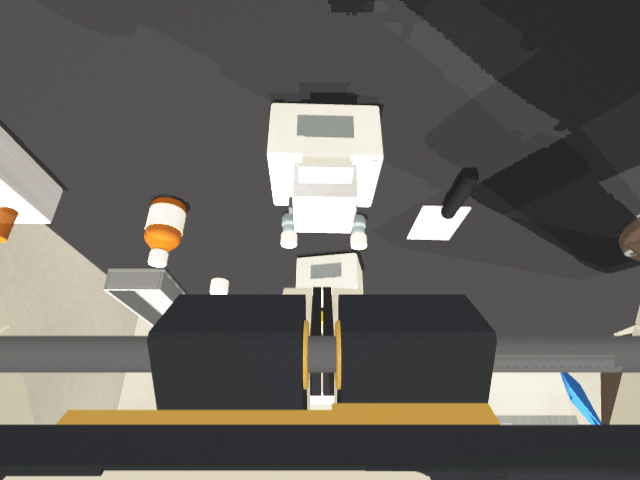

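View pics/s1.png

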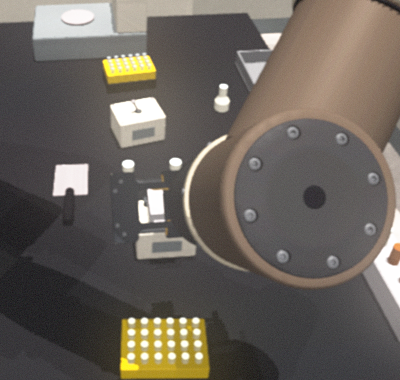

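The wrist picture (upside down) shows the drive box at (325,150) with the lip edge at (327,175), in line with the closed fingers at (322,340). The side picture shows the arm covering the right of the box. I'll check the finger shape in the tool frame.

```bash
python3 - <<'E'
from fit import *
p=capture("wrist");W=cloud(p);s=sense()
R=Rotation.from_euler("xyz",s["orientation"]).as_matrix()
T=(W-s["ee_pos"])@R
m=(p["range_z"]>0)&(abs(T[...,1])<110)&(T[...,2]<15)&(T[...,2]>-110)&(abs(T[...,0])<60)
Q=T[m]
for z in range(-110,15,6):
    S=Q[(Q[:,2]>=z)&(Q[:,2]<z+6)]
    if len(S): print(z,len(S),"y",np.percentile(S[:,1],[0,5,50,95,100]).round(),"x",np.percentile(S[:,0],[0,50,100]).round())
m=(p["range_z"]>0)&(abs(W[...,0]-551)<70)&(abs(W[...,1]+172)<70);Q=W[m]
for lo,hi in((62,68),(97,104),(83,90)):
    S=Q[(Q[:,2]>lo)&(Q[:,2]<hi)];print(lo,len(S),np.median(S[:,2]),np.percentile(S[:,:2],[1,99],axis=0).round().tolist(),cv2.minAreaRect(S[:,:2].astype(np.float32)))
for d in landmark_of("guard_lip",p)[:1]: print(d["pixel"],d["confidence"],world(p,*d["pixel"],83))
E
```

```text
-104 11124 y [-52. -46.   1.  46.  52.] x [23. 26. 29.]
-98 18131 y [-56. -49.  -0.  48.  56.] x [24. 26. 28.]
-92 7450 y [-59. -51.  -2.  50.  58.] x [23. 26. 28.]
-86 24544 y [-51. -33.  -4.  31.  35.] x [22. 29. 40.]
-80 13115 y [-70. -58.  -0.  59.  69.] x [20. 33. 40.]
-74 11238 y [-73. -65.  -1.  65.  72.] x [12. 32. 40.]
-68 4128 y [-81. -80.  -5.  81.  82.] x [ 2. 39. 40.]
-62 2222 y [-82. -81. -21.  81.  83.] x [-3. 11. 39.]
-56 28 y [-4. -4. -4.  4.  4.] x [-3.  0.  8.]
-50 22 y [-4. -4.  0.  4.  4.] x [-0.  3.  5.]
-44 127 y [-4. -4. -1.  4.  4.] x [-9. -4.  2.]
-38 472 y [-4. -3.  1.  4.  4.] x [-10.  -4.  12.]
-32 192 y [-4. -4.  1.  4.  5.] x [ 9. 10. 12.]
-26 211 y [-5. -4. -0.  5.  6.] x [ 9. 10. 12.]
-20 154 y [-4. -3. -0.  4.  6.] x [ 9. 10. 11.]
-14 310 y [-6. -5.  0.  6.  6.] x [ 4. 10. 12.]
-8 206 y [-15.  -6.   0.   6.  15.] x [ 6. 10. 12.]
-2 427 y [-16. -14.  -0.  15.  16.] x [ 9. 11. 12.]
4 93 y [-15.  -7.   1.  10.  15.] x [ 9. 10. 11.]
62 3030 65.26948372457923 [[502.0, -212.0], [600.0, -137.0]] ((550.8270263671875, -173.2648468017578), (78.59687042236328, 99.4897232055664), 88.18869018554688)
97 2341 100.33423095737487 [[524.0, -202.0], [577.0, -141.0]] ((550.6189575195312, -171.18826293945312), (63.39805221557617, 54.078948974609375), 88.39865112304688)
83 1257 86.40811135766418 [[524.0, -223.0], [575.0, -199.0]] ((548.9376220703125, -211.6178741455078), (24.345277786254883, 53.788150787353516), 87.42237091064453)
[325.7, 177.2] 0.68 [ 546.3938439  -210.98423205   83.        ]
```

```bash
python3 -m pendant '[[[1.96,0,4],[0,0,0],255],[[1.96,0,4],[0,0,0],255],[[1.96,0,4],[0,0,0],255],[[1.96,0,4],[0,0,0],255],[[0,0,0],[0,0,0],255]]'
```

```text
time: 6.85
ee_pos: [550.6, -252.1, 64.8]
orientation: [3.137, 0.786, -1.571]
ft_force: [1.0, 0.1, 1.2]
gripper_width: 0.3
finger_force: 0.0
```

```bash
python3 -m pendant '[[[-0.85,0,0.85],[0,0,0],255],[[-0.85,0,0.85],[0,0,0],255],[[0,0,0],[0,0,0],255],[[-0.62,0,-0.45],[0,0,0],255],[[-0.9,0,-0.52],[0,0,0],255],[[-0.9,0,-0.52],[0,0,0],255],[[-1,0,-0.28],[0,0,0],255],[[-1,0,-0.28],[0,0,0],255]]'; python3 - <<'E'
from h import *
p=capture("wrist");cv2.imwrite("pics/w2.png",p["image"][:,:,::-1])
E
```

```text
time: 7.85
ee_pos: [551.5, -213.6, 112.4]
orientation: [-3.141, 0.785, -1.571]
ft_force: [0.1, -0.1, -0.1]
gripper_width: 0.3
finger_force: 0.1
```

View pics/w2.png

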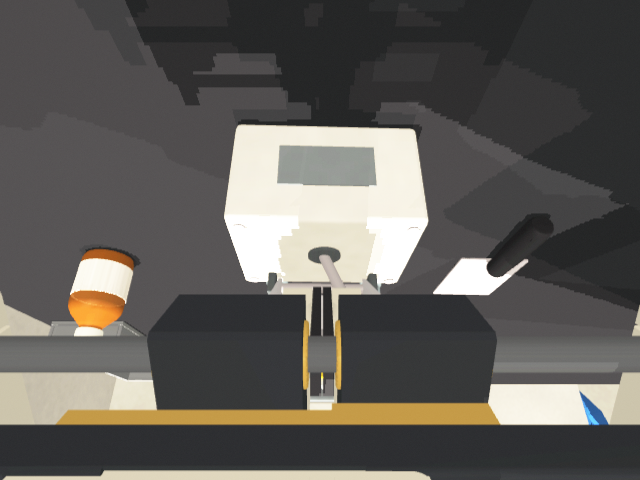

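The guard has been lifted: the toggle's base shows at (325,255), leaning to the image right, towards the robot. I'll continue the arc.

```bash
python3 -m pendant '[[[-1.04,0,-0.1],[0,0,0],255],[[-1.04,0,-0.1],[0,0,0],255],[[-0.88,0,0.15],[0,0,0],255],[[-0.88,0,0.15],[0,0,0],255],[[-0.79,0,0.47],[0,0,0],255],[[-0.79,0,0.47],[0,0,0],255],[[-0.75,0,0.75],[0,0,0],255],[[-0.5,0,0.5],[0,0,0],255],[[0,0,0],[0,0,0],255],[[0,0,0],[0,0,0],255]]'; python3 - <<'E'
from fit import *
p=capture("side");cv2.imwrite("pics/s2.png",cv2.resize(p["image"][220:400,220:460,::-1],None,fx=3,fy=3))
E
```

```text
time: 9.15
ee_pos: [551.6, -150.7, 142.8]
orientation: [-3.141, 0.785, -1.57]
ft_force: [-0.1, -1.0, 3.2]
gripper_width: 0.8
finger_force: 1.7
```

View pics/s2.png

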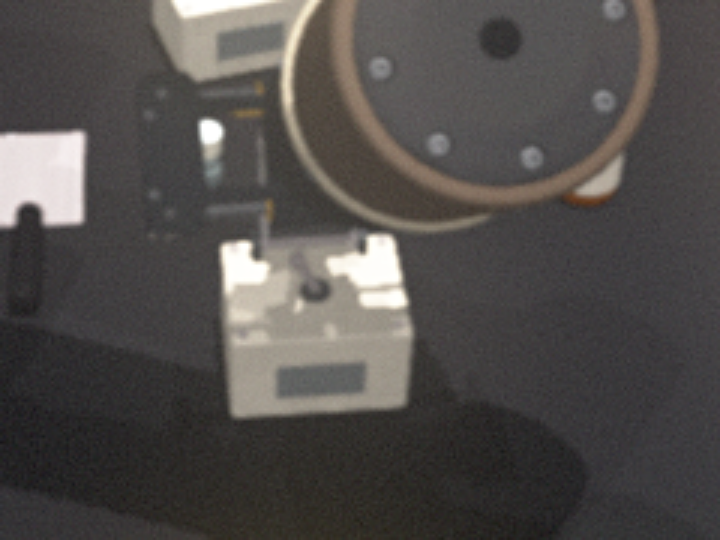

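The side picture shows the guard up behind the hinge (crop 310,240) and the toggle bare at (315,288), leaning towards the robot. I back off along the tool axis and check that the guard stays open.

```bash
python3 -m pendant '[[[0,0,-1],[0,0,0],255],[[0,0,-2],[0,0,0],255],[[0,0,-3],[0,0,0],255],[[0,0,-3],[0,0,0],255],[[0,0,0],[0,0,0],255],[[0,0,0],[0,0,0],255]]'; python3 - <<'E'
from fit import *
print(np.round(sense()["ft_force"],1))
for n in("side","scene","wrist"):
    p=capture(n)
    if n!="wrist":
        W=cloud(p);m=(p["range_z"]>0)&(abs(W[...,0]-551)<35)&(W[...,1]>-150)&(W[...,1]<-80)&(W[...,2]>70)&(W[...,2]<160)
        Q=W[m];print(n,len(Q))
        if len(Q): print(np.percentile(Q,[1,50,99],axis=0).round().tolist())
    for t in("toggle_tip","guard_lip","guard_hinge"):
        for d in landmark_of(t,p)[:2]: print(n,t,d["pixel"],round(d["confidence"],2),world(p,*d["pixel"],{"t":90,"g":147}[t[0]]).round() if t!="guard_hinge" else world(p,*d["pixel"],73).round())
cv2.imwrite("pics/w3.png",p["image"][:,:,::-1])
E
```

```text
time: 9.95
ee_pos: [551.2, -214.5, 206.3]
orientation: [3.141, 0.785, -1.572]
ft_force: [-0.4, -0.4, -0.3]
gripper_width: 0.4
finger_force: 0.0
[-0.4 -0.4 -0.3]
side 364
[[518.0, -149.0, 70.0], [533.0, -140.0, 79.0], [583.0, -108.0, 150.0]]
side toggle_tip [318.5, 305.4] 0.62 [ 539. -170.   90.]
side toggle_tip [415.3, 283.8] 0.38 [ 715. -136.   90.]
side guard_lip [319.5, 261.7] 0.84 [ 546. -126.  147.]
side guard_hinge [321.7, 300.2] 0.57 [ 549. -141.   73.]
scene 1035
[[525.0, -149.0, 71.0], [570.0, -131.0, 113.0], [584.0, -109.0, 149.0]]
scene toggle_tip [227.4, 305.1] 0.51 [ 625. -197.   90.]
scene toggle_tip [288.4, 256.2] 0.49 [580. -50.  90.]
scene guard_lip [245.4, 240.9] 0.68 [ 557. -121.  147.]
scene guard_lip [355.8, 235.4] 0.41 [655.  49. 147.]
scene guard_hinge [241.2, 274.5] 0.73 [ 557. -139.   73.]
wrist toggle_tip [340.0, 160.8] 0.58 [ 540. -171.   90.]
wrist guard_lip [320.5, 270.4] 0.6 [ 552. -124.  147.]
wrist guard_hinge [324.5, 69.2] 0.54 [ 550. -227.   73.]
```

View pics/w3.png

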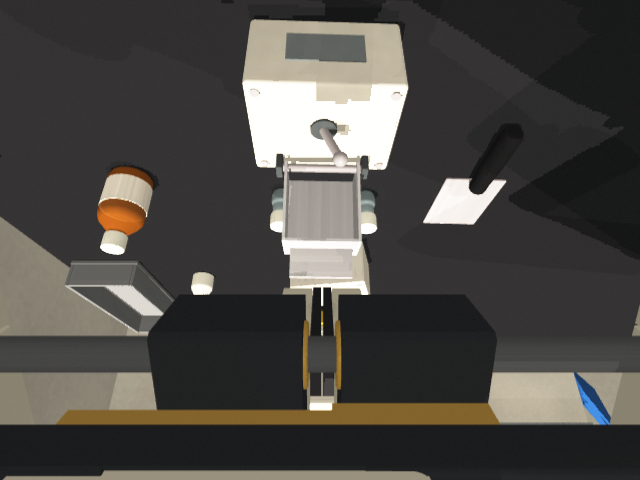

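The wrist picture shows the guard standing open by itself (hood at (322,205), lip at (322,263)) and the toggle ball at (340,160), leaning towards the robot. That puts the ball at about (540,-173,90), as expected. Next I place the fingertip on its robot side.

```bash
python3 -m pendant '[[[0,4.3,0],[0,0,0],255],[[1.9,0,3.67],[0,0,0],255],[[1.9,0,3.67],[0,0,0],255],[[1.9,0,3.67],[0,0,0],255],[[0,0,0],[0,0,0],255],[[0,-0.6,0],[0,0,0],255],[[0,-0.6,0],[0,0,0],255],[[0,-0.5,0],[0,0,0],255],[[0,-0.5,0],[0,0,0],255]]'
```

```text
time: 11.68
ee_pos: [531.0, -176.9, 88.8]
orientation: [-3.14, 0.784, -1.57]
ft_force: [-1.6, -0.8, 1.8]
gripper_width: 0.2
finger_force: 0.6
```

```bash
python3 -m pendant '[[[0,-0.4,0],[0,0,0],255],[[0,-0.3,0],[0,0,0],255],[[0,-0.3,0],[0,0,0],255],[[0,0,0],[0,0,0],255]]'; python3 - <<'E'
from h import *
s=sense();print(s["ft_force"],s["wrist_torque"])
E
```

```text
time: 12.18
ee_pos: [539.1, -176.7, 87.9]
orientation: [3.138, 0.786, -1.572]
ft_force: [-5.7, -1.6, 1.7]
gripper_width: 0.2
finger_force: 2.7
[-5.71857373 -1.59651419  1.67590829] [-2.35483805  1.41621456  1.36036876]
```

```bash
python3 -m pendant '[[[0,-0.15,0],[0,0,0],255],[[0,0,0],[0,0,0],255]]'
```

```text
time: 12.42
ee_pos: [539.4, -176.6, 87.9]
orientation: [3.135, 0.786, -1.573]
ft_force: [-8.3, -2.2, 2.3]
gripper_width: 0.1
finger_force: 4.3
```

At the stop. I back off sideways, then out, and check.

```bash
python3 -m pendant '[[[0,1,0],[0,0,0],255],[[0,1,0],[0,0,0],255],[[0,0,-4],[0,0,0],255],[[0,0,-5],[0,0,0],255],[[0,0,-4],[0,0,0],255],[[0,0,0],[0,0,0],255]]'; python3 - <<'E'
from fit import *
for n in("side","wrist"):
    p=capture(n)
    for t,z in(("toggle_tip",90),("guard_lip",147)):
        for d in landmark_of(t,p)[:2]: print(n,t,d["pixel"],round(d["confidence"],2),world(p,*d["pixel"],z).round())
cv2.imwrite("pics/w4.png",p["image"][:,:,::-1])
E
```

```text
time: 13.18
ee_pos: [522.5, -271.2, 182.2]
orientation: [-3.136, 0.781, -1.569]
ft_force: [-0.2, 1.1, -0.5]
gripper_width: -0.1
finger_force: 0.0
side guard_lip [321.3, 259.8] 0.52 [ 550. -121.  147.]
wrist toggle_tip [268.7, 239.1] 0.81 [ 561. -166.   90.]
```

View pics/w4.png

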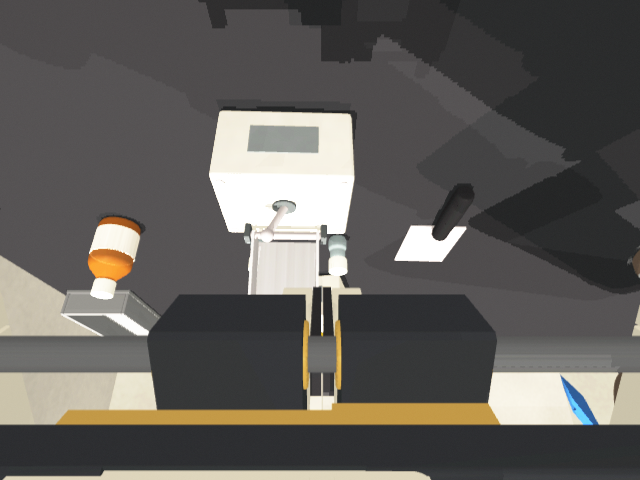

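The wrist picture shows the toggle's ball at (268,238), now leaning away from the robot: x about 561, where "on" should be 562. The guard is still open. Next I go up, turn the tool vertical and pass over to behind the guard.

```bash
python3 -m pendant '[[[-4.2,-1.4,-4.2],[0,0,0],255],[[0,-1.4,0],[0,0.157,0],255],[[0,0,0],[0,0.157,0],255],[[0,0,0],[0,0.157,0],255],[[0,0,0],[0,0.157,0],255],[[0,0,0],[0,0.157,0],255],[[-5,0,0],[0,0,0],255],[[-5,0,0],[0,0,0],255],[[-5,0,0],[0,0,0],255],[[-4.6,0,0],[0,0,0],255],[[0,0,0],[0,0,0],255]]'
```

```text
time: 14.85
ee_pos: [549.6, -69.4, 239.3]
orientation: [3.141, 0.0, -1.566]
ft_force: [0.1, -0.4, -0.1]
gripper_width: 0.1
finger_force: 0.0
```

```bash
python3 -m pendant '[[[0,0,4.5],[0,0,0],255],[[0,0,4.6],[0,0,0],255],[[0,0,0],[0,0,0],255],[[1.2,0,0],[0,0,0],255],[[1.2,0,0],[0,0,0],255],[[0.8,0,0],[0,0,0],255],[[0.8,0,0],[0,0,0],255],[[0.8,0,0],[0,0,0],255],[[0.8,0,0],[0,0,0],255]]'; python3 - <<'E'
from h import *
p=capture("side");cv2.imwrite("pics/s5.png",cv2.resize(p["image"][180:400,200:460,::-1],None,fx=2.5,fy=2.5))
E
```

```text
time: 15.98
ee_pos: [549.9, -129.1, 148.5]
orientation: [-3.142, 0.0, -1.571]
ft_force: [-0.5, 0.3, 0.2]
gripper_width: 0.6
finger_force: 0.1
```

```bash
python3 -m pendant '[[[0.8,0,0],[0,0,0],255],[[0.8,0,0],[0,0,0],255],[[0.8,0,0],[0,0,0],255],[[0.8,0,0],[0,0,0],255],[[0.8,0,0],[0,0,0],255],[[0,0,0],[0,0,0],255],[[0,0,0],[0,0,0],255],[[0,0,-3],[0,0,0],255],[[-2,0,-5],[0,0,0],255],[[0,0,0],[0,0,0],255]]'; python3 - <<'E'
from fit import *
p=capture("wrist");cv2.imwrite("pics/w5.png",p["image"][:,:,::-1])
for n in("scene","side"):
    p=capture(n);W=cloud(p)
    m=(p["range_z"]>0)&(abs(W[...,0]-551)<40)&(W[...,1]<-130)&(W[...,1]>-240)&(W[...,2]>80)&(W[...,2]<125)
    print(n,m.sum(),np.histogram(W[m][:,2],range(80,126,5))[0])
    for t,z in(("guard_lip",83),("toggle_tip",90)):
        for d in landmark_of(t,p)[:1]: print(t,d["pixel"],d["confidence"],world(p,*d["pixel"],z))
E
```

```text
time: 17.27
ee_pos: [552.3, -147.7, 232.9]
orientation: [-3.134, -0.001, -1.569]
ft_force: [0.0, -0.1, -0.8]
gripper_width: -0.0
finger_force: 0.0
scene 1239 [ 96 283  71 399 390   0   0   0   0]
guard_lip [202.5, 286.6] 0.68 [ 554.56189313 -213.44109118   83.        ]
toggle_tip [291.2, 259.2] 0.73 [590.29593002 -49.70541998  90.        ]
side 1378 [ 43 330  82 210 713   0   0   0   0]
guard_lip [328.4, 327.8] 0.94 [ 549.43261741 -215.56582428   83.        ]
```

View pics/w5.png

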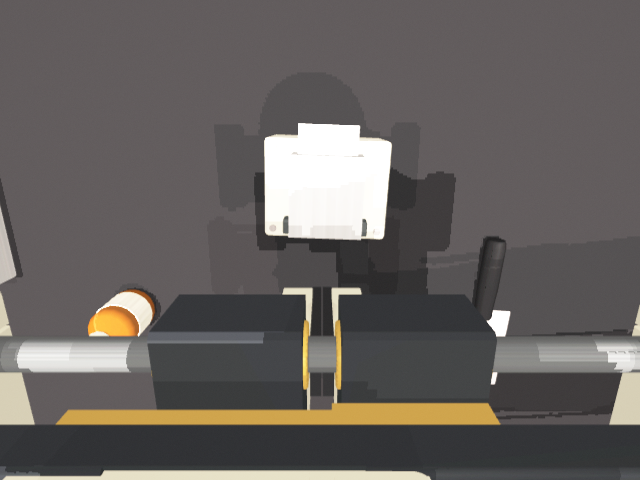

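The wrist picture shows the guard shut flat over the box (hood at (327,195), lip at (328,133)). Its top is back at about 100 mm and the lip point sits at its starting place. The robot is clear, so I hand in.

```bash
python3 -c "
from bench import job_done
print(job_done())"
```

```text
the job is handed in; nothing more can be done
None
```

The carousel's toggle is switched on and its guard is shut over it again. The camera checks confirmed both, nothing else on the bench was touched as far as I could see, and the job was handed in at about 17 s of the 56 s allowed.

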